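Load the stamp steriliser and hold its run dial

TASK

Pack the red and the green hand stamp into the two free places of the white steriliser tray (blue liners; either stamp in either place), each upright and flat on the tray floor, square between its neighbours, and let go of them. Then grip the black spring-return dial and turn it clockwise past the first and second clicks to the third (three green dots). It runs back if let go, so the program finishes while the fingers still hold the dial there; the bottle and ink pad stay standing in the tray, and the other things on the desk stay where they are.

Things in the scene. Friction and masses are not known exactly. Their poses are not given: they have to be found in the camera images.
- stamp_red: hand stamp with a red grip, 110 g (+-30%), 82 mm tall: wooden block 64 (own x) x 44 (own y) x 22 tall, steel neck 16 across up to height 40, then a flat-sided red grip bar 16 thick (own x) x 36 wide (own y) from height 40 to 82. Origin: centre of the underside, z up; starts upright on the desk
- stamp_green: hand stamp with a green grip, 110 g (+-30%), 82 mm tall: wooden block 64 (own x) x 44 (own y) x 22 tall, steel neck 16 across up to height 40, then a flat-sided green grip bar 16 thick (own x) x 36 wide (own y) from height 40 to 82. Origin: centre of the underside, z up; starts upright on the desk
- tray_in (a point): centre of the white tray's inner floor, 6 mm above the desk (all sizes in mm); z up. Inside 76 (point x, pointing away from the robot) x 202 (point y, to the left); walls 6 thick, tops 38 above the desk. A row of four places, centres at y = -75, -25, 25, 75 and x = 0; a stamp goes in with its x along the tray's x, either way round, with about 3 free on either side
- steriliser: the fixed machine: the white open tray at its left (+y) end, the grey and white control end (124 x 124 mm, 40 tall) with the dial at its right. Origin on the desk, x and y as the tray's; tray_in is at x 0, y 55, the dial's axis at x -10, y -115
- liner_a: thin blue liner 66 x 44 mm on the tray floor marking one free place; origin at its centre on the inner floor, x and y as the tray's. It stays put and has no thickness to feel
- liner_b: the other blue liner, marking the other free place; as liner_a
- ink_bottle: amber ink bottle with black cap, 42 mm across, 58 tall, standing loose in one of the four tray places; origin centre of underside
- ink_pad: red and black ink-pad case 64 x 44 x 28 mm, lying loose in another of the four tray places; origin centre of underside
- dial (a joint): the dial's turn in rad: 0 at rest, growing clockwise from above. Soft clicks, felt as bumps at 0.2, 0.6, 1.0; the positions after them are 0.4 (one yellow dot), 0.8 (two orange dots), 1.2 (three green dots); hard stop at 1.36. A spring (about 0.06 N m at rest, 0.16 at the third click; clicks add or take up to 0.06) turns it back to 0 from anywhere
- dial_grip (a point): on the dial's vertical axis, 74 mm above the desk, at gripping height; turns with the dial. The black bar is 14 thick (point y) x 50 long (point x, white-marked pointer end at +x), 51 to 87 above the desk, on a black disc 56 across with its top 51 above the desk. At rest the pointer is 0.6 rad anticlockwise of the tray's +x
- pen_cup: bystander: dark metal pen cup, 76 across, 95 tall, with pens standing to 140 mm; origin centre of underside
- stapler: bystander: blue and black stapler, 130 x 34 x 51 mm; origin centre of underside
- calculator: bystander: black desk calculator, 145 x 90 x 20 mm; origin centre of underside
- hole_punch: bystander: grey two-hole punch, 110 x 100 x 60 mm; origin centre of underside
- glue_stick: bystander: yellow upright glue stick, 28 across, 95 tall mm; origin centre of underside
- correction_jar: bystander: small jar, 48 across, 60 tall mm; origin centre of underside

How it is judged:
By the outcome, as a careful person would: the job done as asked, in the order asked, and still so for the second after the job is handed in, while the arm keeps its last pose, push and grip.
It also fails if it takes over 72 s, if anything falls off the work surface, if the arm or the gripper's body presses on something with over 40 N, if the wrist force passes 120 N, or if a joint passes its speed limit or range.

ROBOT

A 6-joint arm with a two-finger parallel gripper is mounted at the origin on the work surface. World frame = base frame: x ahead of the robot, y to its left, z up, the work surface at z = 0. Lengths are in mm, angles in rad, forces in N, time in s.
With the tool pointing down it reaches from about 350 to 875 mm from the base axis. Payload 4.2 kg.
Tool frame: the origin (TCP) lies midway between the tips of the shut fingers; the grasp point (between the pads) lies 19 mm behind it (arm.grip_point_offset is the distance from the TCP to the grasp point, in mm); z points along the fingers, x is the direction in which the jaws open and shut, and the axes are right-handed (so a half turn about z gives the same grasp; the last joint's range is limited). The gripper opens to 85 mm and grips with 20 to 120 N. Pads are 22 mm wide; open, the fingers measure 114 mm over their backs; the gripper's body (76 mm by 85 mm) begins 54 mm behind the grasp point. The pads swing forward as they close: fully open they stand 13 mm farther back than shut.
Start: joints at [-0.92, 0.385, 0.008, 0, -1.194, -0.259], TCP at [238.671, -577.612, 231.312] pointing down, gripper open.
Joint ranges: [-3.14, 3.14], [-1.21, 2.06], [-1.07, 1.41], [-3.16, 2.05], [-2.99, -0.16], [-3.1, 3.1]. Speed limits (rad/s): [2.79, 2.79, 3.14, 3.14, 3.14, 3.14].

INTERFACE

Orientations are given as a unit quaternion [x, y, z, w].
In Python, from bench import arm gives the robot as it stands.
- The arm moves only by the tool move_arm, never from a script. Its argument "targets" is a list of rows, each a list of 7 numbers: the shift along the tool's x, y, z in cm, then the turn, a rotation vector about the tool's x, y, z in degrees, then the closure in counts, from 0 (fully open) to 255 (shut). In form: [[x, y, z, wx, wy, wz, grip], ...]. A call has 1 to 20 rows; each row is the pose to reach, as a shift and turn from the pose commanded when the call began, along the tool's axes at that moment; what a row does not reach only later rows make up. A row lasts 1/8 s, in which the tool goes at most 62.5 mm and 10.7 degrees, less where a joint would pass 70% of its speed; a pose out of reach is approached as far as the arm can. A call with a gripper value outside its range is refused whole. The fingers move at their own pace and stop on an object; the grip force is fixed at half the most. Time passes only in rows, so rows that repeat a pose let the fingers close. It gives the time, the measured TCP pose, the force and the opening at its end, in the units of the state.
- arm.read_state(): the state, without advancing time (a new reading comes with each control period).
- arm.get_image(name): name is "scene" or "top"; returns (picture, depth): 400x640x3 uint8, blue, green, red; 400x640 float32, mm along the optical axis (not along the pixel's ray), 0 where there is no reading.
- arm.camera_params(name): a dict with "mtx" (3x3 intrinsics, pixels), "world_to_cam" (4x4, takes a point from world to camera coordinates). Camera axes: x right, y down, z forward; pixel columns grow to the right and rows downward; lengths in mm; the calibration is good to about 2 mm. A picture is of the moment at which its call begins. camera_params takes no time and is no camera call.
- arm.job_done(): hands the job in, once; it reports no verdict.
Trained networks look in the newest picture that a camera, given by its name, has taken for a name from the list of things; names that differ only in an ending like _2 or _b are one class to them, and where a whole thing is asked for, a point or a joint stands for the part that bears it (a point fixed in the world has none). Each returns a list of dicts, best first, with "score" (0 to 1); they miss things now and then, are a little off and sometimes report something else, mostly with a low value. They report only what shows in the picture. A call takes as long as a camera call.
- arm.search_frame(thing, camera): "bbox" ([left, top, right, bottom] in pixels, round what is visible of it).
- arm.tip_of(thing, camera): "uv" ([column, row] in pixels: a listed point, or the origin of a listed thing).
The state is a dict: "clock": time; "joints": joint angles; "joint_vel": joint speeds; "joint_efforts": joint torques, N m; "position": TCP position; "ee_rot": TCP orientation; "contact_force": force on the tool from outside, world axes, zero at the start; "wrist_torque": the same for the moment, N m; "gripper_width": finger opening in mm.
Only numpy, scipy, OpenCV 4.12 (cv2) and the standard library are available. Lean on these libraries where they do the work, as an engineer would, in place of code of your own. Each camera call takes 0.05 s, during which the arm holds its last target.

## Working session

There is one attempt and no reset: what is moved stays moved. The work goes in short steps, Python scripts to look and compute and a tool call to move; the robot and the scene stay as the last step left them, time stands still between calls to the robot, and variables do not carry over. Pictures are saved under pics/ and viewed, and the job is handed in when it is done.

Besides the shell and the picture viewer there is one more tool, called as a command line: name --pt "numbers of a row" for each row, then --argument value for the rest. move_arm: Moves the arm, as the interface text tells. Its arguments: {"type":"object","properties":{"targets":{"type":"array","items":{"type":"array","items":{"type":"number"}}}},"required":["targets"]}

```bash
mkdir -p pics; ls
cat > h.py <<'E'
import numpy as np, cv2
from bench import arm
from scipy.spatial.transform import Rotation as R
def params(n):
    p=arm.camera_params(n); return np.array(p["mtx"]),np.array(p["world_to_cam"])
def ray(n,uv):
    K,T=params(n); Ti=np.linalg.inv(T)
    d=np.linalg.inv(K)@np.array([uv[0],uv[1],1.]); return Ti[:3,3],Ti[:3,:3]@d
def at_z(n,uv,z):
    o,d=ray(n,uv); return o+d*(z-o[2])/d[2]
def proj(n,p):
    K,T=params(n); c=T[:3,:3]@np.array(p)+T[:3,3]; q=K@c; return q[:2]/q[2]
def cloud(n,dep):
    K,T=params(n); Ti=np.linalg.inv(T); v,u=np.mgrid[:dep.shape[0],:dep.shape[1]]
    c=np.stack([(u-K[0,2])/K[0,0]*dep,(v-K[1,2])/K[1,1]*dep,dep],-1)
    return c@Ti[:3,:3].T+Ti[:3,3]
E
python3 - <<'E'
from h import *
np.set_printoptions(precision=2,suppress=True)
for n in ["scene","top"]:
    im,d=arm.get_image(n); cv2.imwrite(f"pics/{n}0.png",im); np.save(f"{n}0.npy",d)
    K,T=params(n); print(n,K.tolist(),np.linalg.inv(T))
    for t in ["stamp_red","stamp_green","tray_in","liner_a","ink_bottle","ink_pad","dial_grip","steriliser"]:
        r=arm.tip_of(t,n); print(t,[(np.round(x["uv"]),round(x["score"],2)) for x in r[:2]])
s=arm.read_state(); print(s)
E
```

```text
pics
scene [[421.3174024695635, 0.0, 317.50230423386853], [0.0, 421.3174024695635, 200.3003898164393], [0.0, 0.0, 1.0]] [[  -0.39    0.76   -0.51 1109.82]
 [   0.92    0.33   -0.22  306.71]
 [   0.     -0.56   -0.83  957.09]
 [   0.      0.      0.      1.  ]]
stamp_red [(array([189., 151.]), 0.81), (array([342., 168.]), 0.21)]
stamp_green [(array([357., 230.]), 0.64), (array([234., 167.]), 0.63)]
tray_in [(array([345., 223.]), 0.74)]
liner_a [(array([340., 223.]), 0.51)]
ink_bottle []
ink_pad [(array([358., 230.]), 0.91)]
dial_grip [(array([294., 181.]), 0.8)]
steriliser [(array([330., 217.]), 0.92), (array([358., 231.]), 0.43)]
top [[381.5986553440912, 0.0, 318.4332363641492], [0.0, 381.5986553440912, 197.32944043848605], [0.0, 0.0, 1.0]] [[  -0.01   -1.      0.09  457.57]
 [  -1.      0.01    0.     54.36]
 [  -0.01   -0.09   -1.   1048.42]
 [   0.      0.      0.      1.  ]]
stamp_red [(array([475., 206.]), 0.83), (array([270., 196.]), 0.4)]
stamp_green [(array([421., 209.]), 0.8), (array([303., 200.]), 0.47)]
tray_in [(array([280., 195.]), 0.78)]
liner_a [(array([311., 194.]), 0.91), (array([292., 194.]), 0.78)]
ink_bottle [(array([257., 194.]), 0.76)]
ink_pad [(array([272., 197.]), 0.82)]
dial_grip [(array([344., 204.]), 0.61), (array([303., 202.]), 0.56)]
steriliser [(array([302., 201.]), 0.77)]
{'clock': 0.9, 'joints': array([-0.92,  0.38,  0.01,  0.  , -1.19, -0.26]), 'joint_vel': array([ 0.,  0., -0., -0., -0.,  0.]), 'joint_efforts': array([  0.  , -39.21,  18.86,   4.19,  -0.  ,   0.  ]), 'position': array([ 238.66, -577.61,  231.33]), 'ee_rot': array([ 0.56,  0.83, -0.  , -0.  ]), 'contact_force': array([-0.64, -0.23, -0.44]), 'wrist_torque': array([-0.01,  0.02,  0.01]), 'gripper_width': 85.30223836908493}
```

Run:
```python
import cv2
a=cv2.imread("pics/top0.png"); cv2.imwrite("pics/top0c.png",cv2.resize(a[140:290,220:520],None,fx=2.66,fy=2.66,interpolation=cv2.INTER_CUBIC))
a=cv2.imread("pics/scene0.png"); cv2.imwrite("pics/scene0c.png",cv2.resize(a[90:300,140:440],None,fx=2.66,fy=2.66,interpolation=cv2.INTER_CUBIC))
```

```text
(no output)
```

View pics/top0.png

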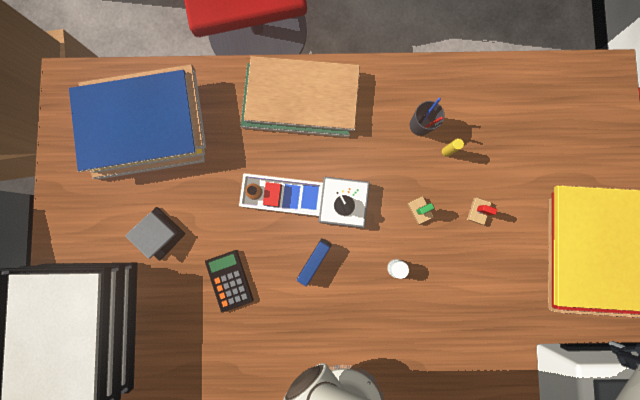

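View pics/top0c.png

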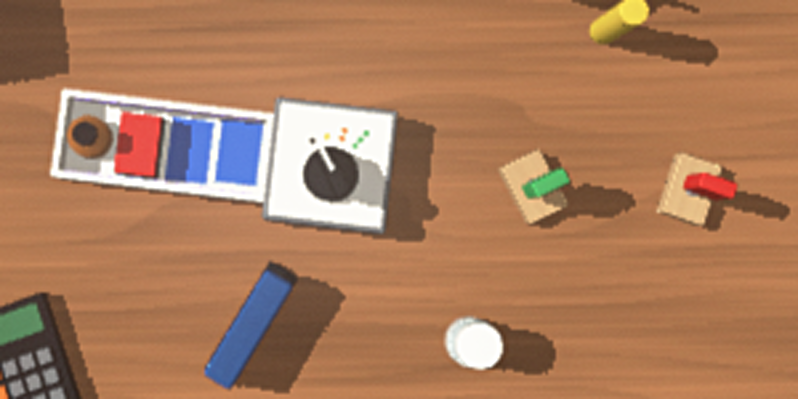

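View pics/scene0c.png

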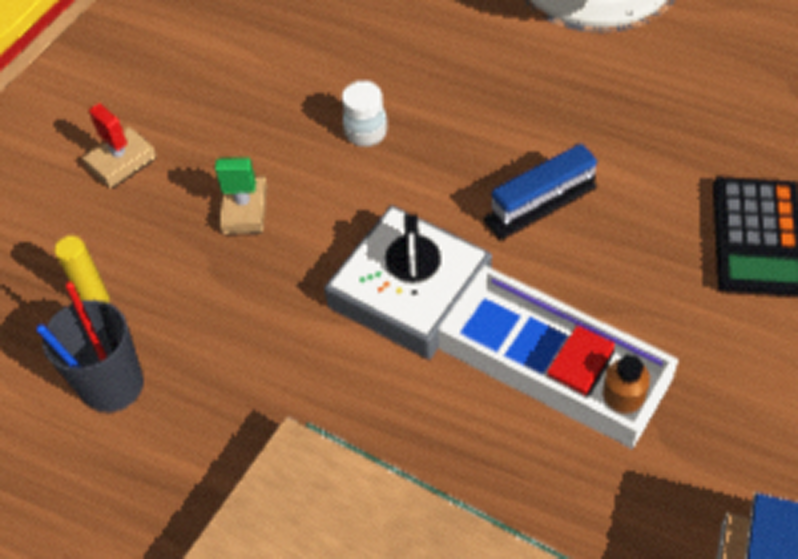

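Run:
```python
from h import *
np.set_printoptions(precision=1,suppress=True)
for n in ["top","scene"]:
    im=cv2.imread(f"pics/{n}0.png"); d=np.load(f"{n}0.npy"); P=cloud(n,d)
    hsv=cv2.cvtColor(im,cv2.COLOR_BGR2HSV)
    z=P[...,2]; valid=(d>0)
    print(n,"desk z",np.median(z[valid&(abs(z)<20)]))
    m=valid&(z>33)&(z<46)&(P[...,0]>420)&(P[...,0]<580)&(P[...,1]>-140)&(P[...,1]<290)
    lab=cv2.connectedComponents(m.astype(np.uint8))[1]
    k=np.argmax(np.bincount(lab[m])); 
    pts=P[m&(lab==k)][:,:2].astype(np.float32); print("ster",len(pts),cv2.minAreaRect(pts),np.median(z[lab==k]))
    for t in ["stamp_red","stamp_green"]:
        b=[int(v) for v in arm.search_frame(t,n)[0]["bbox"]]; print(t,b)
        sl=np.s_[b[1]-4:b[3]+5,b[0]-4:b[2]+5]
        p=P[sl].reshape(-1,3); ok=d[sl].reshape(-1)>0
        top=p[ok&(p[:,2]>70)]; blk=p[ok&(p[:,2]>15)&(p[:,2]<30)]
        print(" grip",len(top),cv2.minAreaRect(top[:,:2].astype(np.float32)),top.mean(0) if len(top) else 0)
        print(" blk",len(blk),cv2.minAreaRect(blk[:,:2].astype(np.float32)), np.median(blk[:,2]))
```

```text
top desk z -0.4362147330123207
ster 1767 ((528.4785766601562, 99.07606506347656), (343.3279724121094, 109.16098022460938), 88.76739501953125) 39.578398294140015
stamp_red [467, 197, 496, 226]
 grip 105 ((510.6634521484375, -374.5937194824219), (37.67966079711914, 16.586416244506836), 71.77464294433594) [ 510.4 -372.8   79.8]
 blk 304 ((510.562744140625, -374.8492431640625), (46.25332260131836, 64.94810485839844), 69.57549285888672) 21.37538881054354
stamp_green [408, 197, 432, 223]
 grip 96 ((515.0547485351562, -214.88807678222656), (15.556264877319336, 35.775550842285156), 24.808555603027344) [ 515.  -214.1   80.5]
 blk 303 ((515.2592163085938, -215.81512451171875), (62.616722106933594, 44.918785095214844), 25.254709243774414) 21.560697087307744
scene desk z -0.13774323109009856
ster 1380 ((542.716796875, 99.30500793457031), (340.78070068359375, 105.78746032714844), 84.36506652832031) 39.71993941589625
stamp_red [172, 127, 200, 161]
 grip 80 ((514.3904418945312, -373.8321228027344), (37.9389533996582, 16.40580177307129), 69.72978210449219) [ 516.4 -371.2   79.4]
 blk 244 ((514.09375, -373.9933166503906), (49.04354476928711, 64.06499481201172), 69.42264556884766) 21.632100853725206
stamp_green [218, 147, 239, 181]
 grip 93 ((519.2867431640625, -213.78530883789062), (17.36174964904785, 35.273704528808594), 28.89312171936035) [ 520.5 -212.2   79.5]
 blk 215 ((520.2003173828125, -213.91897583007812), (63.868282318115234, 43.99159240722656), 25.374834060668945) 21.869334266249098
```

Run:
```python
from h import *
from scipy.optimize import minimize
np.set_printoptions(precision=1,suppress=True)
def sdbox(x,y,cx,cy,hx,hy):
    qx=abs(x-cx)-hx; qy=abs(y-cy)-hy
    return np.hypot(np.maximum(qx,0),np.maximum(qy,0))+np.minimum(np.maximum(qx,qy),0)
for n in ["top","scene"]:
    im=cv2.imread(f"pics/{n}0.png"); d=np.load(f"{n}0.npy"); P=cloud(n,d); z=P[...,2]
    m=((d>0)&(z>14)&(z<60)&(P[...,0]>400)&(P[...,0]<620)&(P[...,1]>-150)&(P[...,1]<300)).astype(np.uint8)
    cs=cv2.findContours(m,cv2.RETR_EXTERNAL,cv2.CHAIN_APPROX_NONE)[0]; c=max(cs,key=cv2.contourArea)
    F=np.zeros_like(m); cv2.drawContours(F,[c],-1,1,-1)
    near=cv2.dilate(F,np.ones((15,15)))&(d>0)
    q=P[near>0]; lab=F[near>0]
    def f(v):
        a=np.deg2rad(v[2]); dx=q[:,0]-v[0]; dy=q[:,1]-v[1]
        lx=np.cos(a)*dx+np.sin(a)*dy; ly=-np.sin(a)*dx+np.cos(a)*dy
        s=np.minimum(sdbox(lx,ly,0,-115,62,62),sdbox(lx,ly,0,55,44,107))
        return np.logaddexp(0,np.where(lab>0,s,-s)/2).mean()
    b=min((minimize(f,[522,45,a],method="Nelder-Mead",options=dict(maxiter=2000,xatol=.01,fatol=1e-6)) for a in (-7,-4,0)),key=lambda r:r.fun)
    x,y,a=b.x; print(n,b.x,b.fun)
    c,s=np.cos(np.deg2rad(a)),np.sin(np.deg2rad(a)); W=lambda u,v:(x+c*u-s*v,y+s*u+c*v)
    print(" tray_in",W(0,55),"dial",W(-10,-115),"place -75",W(0,-20),"-25",W(0,30))
    for t,zz in [("tray_in",6),("dial_grip",74),("steriliser",0)]:
        print(t,at_z(n,arm.tip_of(t,n)[0]["uv"],zz))
    # colour based liner/pad/bottle
    hsv=cv2.cvtColor(im,cv2.COLOR_BGR2HSV)
    w=np.array([np.array(W(0,55+yy)) for yy in (-75,-25)])
    bl=(hsv[...,0]>105)&(hsv[...,0]<130)&(hsv[...,1]>120)&(F>0)
    lb=cv2.connectedComponentsWithStats(bl.astype(np.uint8)); 
    for i in range(1,lb[0]):
        if lb[2][i,4]>80: print("blue",at_z(n,lb[3][i],6),cv2.minAreaRect(P[lb[1]==i][:,:2].astype(np.float32)),lb[2][i,4])
    Lq=P.copy(); dx=P[...,0]-x; dy=P[...,1]-y
    lx=c*dx+s*dy; ly=-s*dx+c*dy-55
    pad=(z>26)&(z<38)&(abs(lx)<36)&(ly>-5)&(ly<53); bot=(z>42)&(abs(lx)<36)&(ly>40)&(ly<105)
    dial=(z>60)&(abs(lx+10)<32)&(abs(ly+170)<32)
    for nm,mm in (("pad",pad),("bottle",bot),("dial",dial)):
        L=np.stack([lx[mm],ly[mm]],-1).astype(np.float32); print(nm,len(L),cv2.minAreaRect(L), "zmax",z[mm].max())
```

```text
top [554.1 105.6  -7.5] 0.04873773304505907
 tray_in (np.float64(561.3433313278753), np.float64(160.12096136693395)) dial (np.float64(529.098929723211), np.float64(-7.092371131276593)) place -75 (np.float64(551.4913961180197), np.float64(85.77084789949663)) -25 (np.float64(558.05935292459), np.float64(135.33759021112152))
tray_in [562.6 164.4   6. ]
dial_grip [528.6  -6.8  74. ]
steriliser [545.2 104.4   0. ]
blue [558.8 126.3   6. ] ((558.4216918945312, 134.87380981445312), (39.735816955566406, 62.77581787109375), 82.595947265625) 180
blue [555.4  83.9   6. ] ((555.5181884765625, 83.85137939453125), (40.18366622924805, 62.36042022705078), 81.88980102539062) 331
pad 361 ((-2.3707313537597656, 24.478195190429688), (42.70165252685547, 61.9593505859375), 89.70161437988281) zmax 37.8413486920482
bottle 165 ((-0.7884330749511719, 74.02194213867188), (40.656410217285156, 36.53590393066406), 85.46619415283203) zmax 68.47793230634511
dial 122 ((-10.757875442504883, -170.80018615722656), (49.62605667114258, 14.118253707885742), 34.64737319946289) zmax 90.45256775446785
scene [556.6 103.4  -7.
[... 357 characters left out ...]
 74. ]
steriliser [555.3 104.3   0. ]
blue [549.3  84.8   6. ] ((820.136962890625, 178.7007293701172), (631.2161865234375, 52.563846588134766), 19.08005714416504) 241
blue [554.1 135.4   6. ] ((820.0238037109375, 203.84378051757812), (612.5393676757812, 55.095985412597656), 14.402994155883789) 263
pad 376 ((-2.4301185607910156, 27.88378143310547), (41.90937805175781, 67.0462875366211), 88.871337890625) zmax 37.53358118604524
bottle 179 ((2.604572296142578, 84.57160949707031), (33.49257278442383, 49.989234924316406), 16.691150665283203) zmax 67.18772465594031
dial 113 ((-9.41960334777832, -165.99197387695312), (50.915863037109375, 13.432936668395996), 31.623714447021484) zmax 92.0277299085833
```

```bash
cat >> h.py <<'E'
def Ryaw(deg):
    a=np.deg2rad(deg); return R.from_matrix(np.array([[np.cos(a),np.sin(a),0],[np.sin(a),-np.cos(a),0],[0,0,-1]]))
def plan(p,yaw,p0=None,yaw0=None):
    "shift cm/rotvec deg from the current (or given) pose, p is TCP"
    s=arm.read_state()
    q0=R.from_quat(s["ee_rot"]) if yaw0 is None else Ryaw(yaw0)
    p0=s["position"] if p0 is None else p0
    d=q0.inv().apply(np.array(p)-p0)/10; w=(q0.inv()*Ryaw(yaw)).as_rotvec(degrees=True)
    print("shift",np.round(d,2),"rot",np.round(w,1),"rows>=",max(np.linalg.norm(d)/6.25,np.linalg.norm(w)/10.7).round(1))
def st():
    s=arm.read_state(); m=R.from_quat(s["ee_rot"]).as_matrix()
    print("t",round(s["clock"],2),"p",np.round(s["position"],1),"yaw",round(np.degrees(np.arctan2(m[1,0],m[0,0])),2),"tilt",round(np.degrees(np.arccos(-m[2,2])),2),"F",np.round(s["contact_force"],1),"T",np.round(s["wrist_torque"],2),"w",round(s["gripper_width"],1),"j",np.round(np.degrees(s["joints"]),1))
E
python3 - <<'E'
from h import *
st(); plan([517.4,-214.6,150],205.3)
E
```

```text
t 1.4 p [ 238.7 -577.6  231.3] yaw 112.45 tilt 0.0 F [ 0.1 -0.8  1. ] T [ 0.05 -0.01  0.  ] w 85.1 j [-52.7  22.    0.5   0.  -68.4 -14.8]
shift [22.91 39.62  8.13] rot [ -0.   -0.  -92.9] rows>= 8.7
```

move_arm --pt "22.91 39.62 8.13 0 0 -92.9 0" --pt "22.91 39.62 8.13 0 0 -92.9 0" --pt "22.91 39.62 8.13 0 0 -92.9 0" --pt "22.91 39.62 8.13 0 0 -92.9 0" --pt "22.91 39.62 8.13 0 0 -92.9 0" --pt "22.91 39.62 8.13 0 0 -92.9 0" --pt "22.91 39.62 8.13 0 0 -92.9 0" --pt "22.91 39.62 8.13 0 0 -92.9 0" --pt "22.91 39.62 8.13 0 0 -92.9 0" --pt "22.91 39.62 8.13 0 0 -92.9 0" --pt "22.91 39.62 8.13 0 0 -92.9 0" --pt "22.91 39.62 8.13 0 0 -92.9 0" --pt "22.91 39.62 8.13 0 0 -92.9 0" --pt "22.91 39.62 8.13 0 0 -92.9 0"

```text
clock: 3.15
position: [517.2, -214.8, 150.1]
ee_rot: [-0.219, 0.976, -0.0, 0.0]
contact_force: [-0.2, 1.1, -0.1]
gripper_width: 85.2
```

Run:
```python
from h import *
st(); im,d=arm.get_image("scene"); cv2.imwrite("pics/s1.png",cv2.resize(im[40:260,120:400],None,fx=2.7,fy=2.7)); np.save("s1.npy",d); cv2.imwrite("pics/s1full.png",im)
u=proj("scene",arm.read_state()["position"]); print(u,(u-[120,40])*2.7)
```

```text
t 3.15 p [ 517.2 -214.8  150.1] yaw -154.69 tilt 0.0 F [-0.2  1.1 -0.1] T [-0.06 -0.01 -0.01] w 85.2 j [ -6.   19.9 -15.4   0.  -54.7  31.3]
[222.5148335  133.46940041] [276.79005045 252.3673811 ]
```

View pics/s1.png

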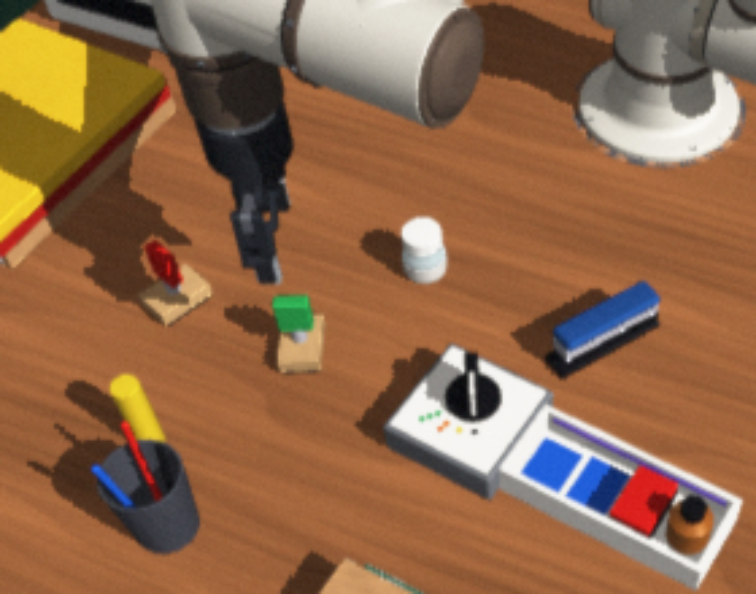

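Run:
```python
from h import *
np.set_printoptions(precision=1,suppress=True)
s=arm.read_state(); q=R.from_quat(s["ee_rot"])
d=np.load("s1.npy"); P=cloud("scene",d)
t=q.inv().apply((P.reshape(-1,3)-s["position"])); ok=(d.reshape(-1)>0)&(abs(t[:,0])<75)&(abs(t[:,1])<40)&(t[:,2]>-75)&(t[:,2]<5)
t=t[ok]
for lo in range(-75,5,8):
    for sg in (-1,1):
        m=(t[:,2]>=lo)&(t[:,2]<lo+8)&(t[:,0]*sg>0)
        if m.sum()>2: print(lo,sg,m.sum(),"x",np.percentile(t[m,0],[2,50,98]),"y",np.percentile(t[m,1],[2,50,98]))
```

```text
-75 -1 50 x [-74.6 -70.1 -39.3] y [-11.6   1.5  13.2]
-67 -1 22 x [-74.8 -61.8 -40.8] y [-11.2  10.8  12.4]
-67 1 3 x [33.7 35.1 38.3] y [ 8.2 10.2 11.8]
-59 -1 4 x [-71.5 -58.2 -53.6] y [ 0.4 12.2 12.5]
-59 1 5 x [41.  44.1 45.8] y [ 7.1  9.3 12.5]
-51 -1 3 x [-50.1 -49.  -46.2] y [ 9.2 11.  11.2]
-51 1 7 x [39.3 41.1 45.5] y [ 6.7  9.6 11.7]
-43 -1 18 x [-59.3 -57.7 -48.6] y [-6.1  4.1 10.8]
-43 1 9 x [38.  40.7 43.3] y [ 4.4  7.  10.5]
-35 -1 21 x [-59.3 -56.9 -45.5] y [-7.9  4.8 11.4]
-35 1 11 x [38.  41.3 46. ] y [ 2.8  8.2 11.2]
-27 -1 14 x [-58.9 -54.1 -49.2] y [-9.4  2.4 10.2]
-27 1 10 x [38.6 41.  46. ] y [ 1.2  7.1 10.9]
-19 -1 4 x [-52.  -51.5 -49.9] y [-10.5   0.1   8.4]
-19 1 7 x [40.3 41.5 45.2] y [ 0.4  6.3 10.4]
```

Run:
```python
from h import *
plan([518.3,-214.5,44],205.3)
```

```text
shift [-0.1  -0.02 10.6 ] rot [-0. -0.  0.] rows>= 1.7
```

move_arm --pt "-0.1 -0.02 5 0 0 0 0" --pt "-0.1 -0.02 8 0 0 0 0" --pt "-0.1 -0.02 10.6 0 0 0 0" --pt "-0.1 -0.02 10.6 0 0 0 0" --pt "-0.1 -0.02 10.6 0 0 0 120" --pt "-0.1 -0.02 10.6 0 0 0 160" --pt "-0.1 -0.02 10.6 0 0 0 200" --pt "-0.1 -0.02 10.6 0 0 0 230" --pt "-0.1 -0.02 10.6 0 0 0 255" --pt "-0.1 -0.02 10.6 0 0 0 255" --pt "-0.1 -0.02 10.6 0 0 0 255" --pt "-0.1 -0.02 10.6 0 0 0 255"

```text
clock: 4.7
position: [518.5, -214.4, 44.6]
ee_rot: [-0.22, 0.976, -0.0, 0.0]
contact_force: [-1.8, 0.7, 5.6]
gripper_width: 15.3
```

Run:
```python
from h import *
st()
s=arm.read_state()
# go above the place -75 : top-fit + (2.8,.6)
a=-7.5
x,y=554.1+2.8,105.6+.6
c,sn=np.cos(np.deg2rad(a)),np.sin(np.deg2rad(a)); W=lambda u,v:(x+c*u-sn*v,y+sn*u+c*v)
for v in (-20,30): print(v,W(0,v))
print("dial",W(-10,-115));
```

```text
t 4.7 p [ 518.5 -214.4   44.6] yaw -154.64 tilt 0.03 F [-1.8  0.7  5.6] T [0.26 0.46 0.01] w 15.3 j [ -5.9  27.6 -21.5   0.  -40.8  31.3]
-20 (np.float64(554.2894761555989), np.float64(86.37110277252378))
30 (np.float64(560.8157857666015), np.float64(135.9433458412143))
dial (np.float64(531.9750392809559), np.float64(-6.510897135787687))
```

move_arm --pt "0 0 -4 0 0 0 255" --pt "0 0 -8 0 0 0 255" --pt "0 0 -11 0 0 0 255" --pt "0 0 -11 0 0 0 255" --pt "0 0 -11 0 0 0 255"

```text
clock: 5.32
position: [517.3, -214.0, 152.5]
ee_rot: [-0.219, 0.976, 0.001, -0.001]
contact_force: [0.2, -0.3, -1.2]
gripper_width: 14.7
```

Run:
```python
from h import *
st(); plan([560.8,135.9,150],172.5)
```

```text
t 5.33 p [ 517.3 -214.   152.5] yaw -154.69 tilt 0.15 F [ 0.2 -0.3 -1.2] T [0.04 0.04 0.02] w 14.7 j [ -5.9  19.8 -15.1  -0.1 -55.2  31.3]
shift [-18.89  29.77   0.28] rot [ 0.1 -0.1 32.8] rows>= 5.6
```

move_arm --pt "-18.9 29.8 0.3 0 0 32.8 255" --pt "-18.9 29.8 0.3 0 0 32.8 255" --pt "-18.9 29.8 0.3 0 0 32.8 255" --pt "-18.9 29.8 0.3 0 0 32.8 255" --pt "-18.9 29.8 0.3 0 0 32.8 255" --pt "-18.9 29.8 0.3 0 0 32.8 255" --pt "-18.9 29.8 0.3 0 0 32.8 255" --pt "-18.9 29.8 0.3 0 0 32.8 255" --pt "-18.9 29.8 0.3 0 0 32.8 255" --pt "-18.9 29.8 0.3 0 0 32.8 255"

```text
clock: 6.58
position: [561.4, 134.7, 150.8]
ee_rot: [0.066, 0.998, -0.0, -0.0]
contact_force: [-0.6, -0.3, -1.4]
gripper_width: 15.2
```

Run:
```python
from h import *
np.set_printoptions(precision=1,suppress=True)
st(); s=arm.read_state(); q=R.from_quat(s["ee_rot"])
for n in ["scene","top"]:
    im,d=arm.get_image(n); cv2.imwrite(f"pics/{n}2.png",im); np.save(f"{n}2.npy",d)
    P=cloud(n,d); hsv=cv2.cvtColor(im,cv2.COLOR_BGR2HSV)
    t=q.inv().apply(P.reshape(-1,3)-s["position"]).reshape(P.shape)
    g=(hsv[...,0]>45)&(hsv[...,0]<80)&(hsv[...,1]>100)&(abs(t[...,0])<60)&(abs(t[...,1])<60)
    print(n,"green",g.sum(), [np.percentile(t[g][:,i],[3,50,97]) for i in range(3)] if g.sum() else 0)
    b=(t[...,2]>16)&(t[...,2]<44)&(abs(t[...,0])<45)&(abs(t[...,1])<40)&(d>0)
    print(n,"blk",b.sum(), [np.percentile(t[b][:,i],[3,50,97]) for i in range(3)])
    if n=="scene": u=proj(n,s["position"]); print(u); cv2.imwrite("pics/s2c.png",cv2.resize(im[90:300,200:480],None,fx=2.8,fy=2.8,interpolation=cv2.INTER_CUBIC))
    if n=="top": cv2.imwrite("pics/t2c.png",cv2.resize(im[140:290,220:400],None,fx=4,fy=4,interpolation=cv2.INTER_CUBIC))
```

```text
t 6.58 p [561.4 134.7 150.8] yaw 172.45 tilt 0.03 F [-0.6 -0.3 -1.4] T [ 0. -0.  0.] w 15.2 j [ 29.6  21.5 -12.9  -0.  -55.7 -37.1]
scene green 65 [array([-13.9,  -6.7,   3.8]), array([11.3, 16.3, 18.7]), array([-66. , -29.7,  -2.4])]
scene blk 352 [array([-34.2, -17.5,  24.7]), array([-18.8,   8.3,  22.6]), array([20. , 23.6, 38.2])]
[342.3 189.7]
top green 0 0
top blk 73 [array([ 5.4, 22.5, 33. ]), array([-22.3, -16.1,  -5.6]), array([20. , 23.7, 34. ])]
```

View pics/s2c.png

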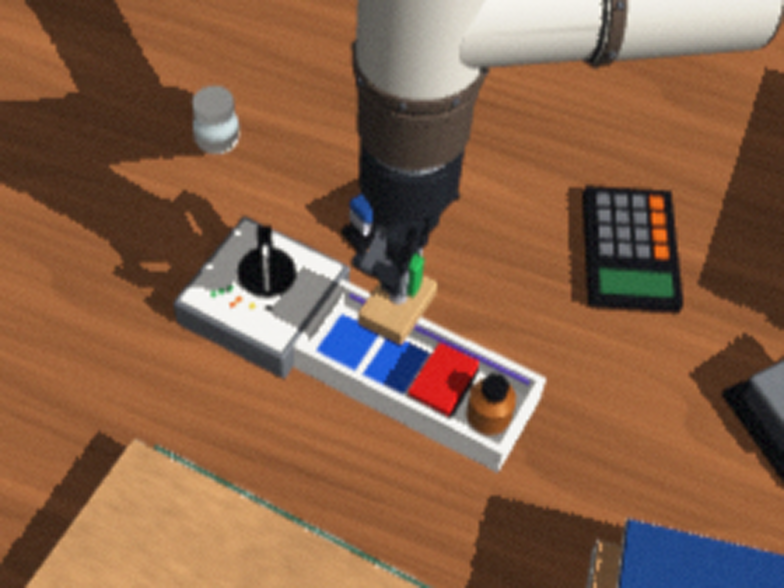

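View pics/t2c.png

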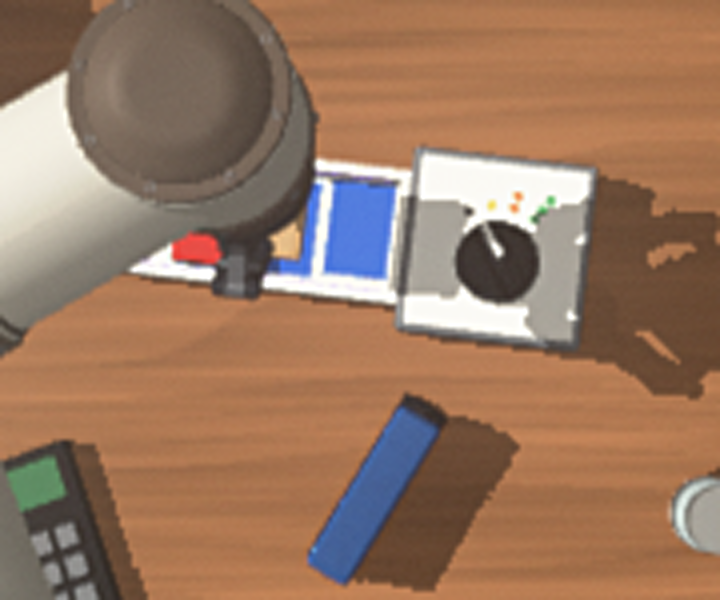

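Run:
```python
from h import *
plan([560.8,135.9,90],172.5)
```

```text
shift [0.09 0.08 6.11] rot [ 0.  0. -0.] rows>= 1.0
```

move_arm --pt "0.1 0.1 3 0 0 0 255" --pt "0.1 0.1 6.1 0 0 0 255" --pt "0.1 0.1 6.1 0 0 0 255" --pt "0.1 0.1 6.1 0 0 0 255"

```text
clock: 7.18
position: [561.7, 137.1, 91.2]
ee_rot: [0.065, 0.998, 0.0, 0.001]
contact_force: [-0.4, 0.1, -0.1]
gripper_width: 15.1
```

Run:
```python
from h import *
np.set_printoptions(precision=1,suppress=True)
im,d=arm.get_image("scene"); st(); s=arm.read_state()
a=cv2.resize(im[150:250,280:420],None,fx=5.6,fy=5.6,interpolation=cv2.INTER_CUBIC)
# overlay: block outline predicted from TCP, + tray model
q=R.from_quat(s["ee_rot"]); o=s["position"]
off=np.array([1.4,0.5,0]) # scene reads high by
def dr(pts,col):
    uv=np.array([(proj("scene",p+off)-[280,150]+.5)*5.6 for p in pts]); cv2.polylines(a,[uv.astype(int)],True,col,1)
for z in (44.6,22.6):
    dr([o+q.apply([sx*32,sy*22,z]) for sx,sy in ((1,1),(1,-1),(-1,-1),(-1,1))],(0,255,255))
c,sn=np.cos(np.deg2rad(-7.5)),np.sin(np.deg2rad(-7.5)); x,y=556.9,106.2
W=lambda u,v,z:np.array([x+c*u-sn*v,y+sn*u+c*v,z])
for hx,hy in ((38,101),(44,107)): dr([W(sx*hx,55+sy*hy,38) for sx,sy in ((1,1),(1,-1),(-1,-1),(-1,1))],(0,255,0))
dr([W(sx*62,-115+sy*62,40) for sx,sy in ((1,1),(1,-1),(-1,-1),(-1,1))],(255,0,255))
for v in (-20,30): dr([W(sx*33,v+sy*22,6) for sx,sy in ((1,1),(1,-1),(-1,-1),(-1,1))],(0,128,255))
cv2.imwrite("pics/s3c.png",a)
```

```text
t 7.22 p [561.9 137.3  91.6] yaw 172.56 tilt 0.18 F [-0.2 -0.1 -1.5] T [-0.   0.1 -0. ] w 15.5 j [ 29.8  25.3 -16.7   0.  -47.9 -37.3]
```

View pics/s3c.png

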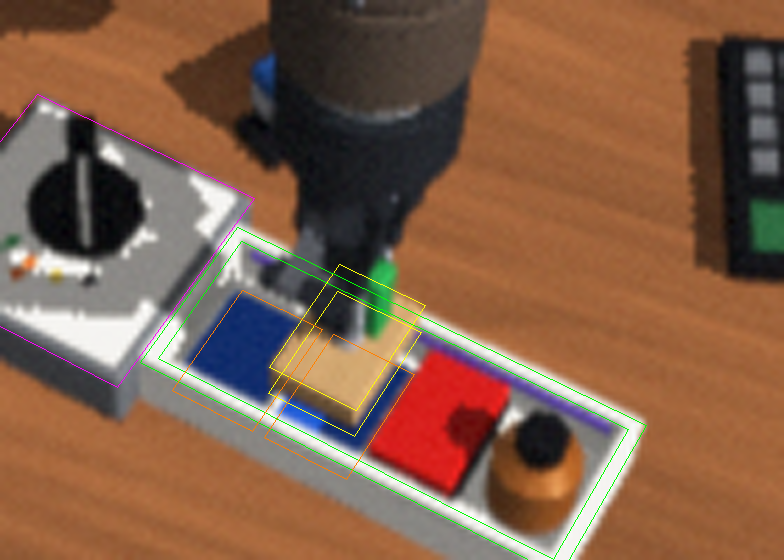

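Run:
```python
from h import *
st();plan([560.8,135.9,50.6],172.5)
```

```text
t 7.22 p [561.9 137.3  91.6] yaw 172.56 tilt 0.18 F [-0.2 -0.1 -1.5] T [-0.01  0.07 -0.01] w 15.5 j [ 29.8  25.3 -16.7   0.  -47.9 -37.3]
shift [ 0.1  -0.16  4.1 ] rot [0.1 0.2 0.1] rows>= 0.7
```

move_arm --pt "0 0 1.5 0 0 0 255" --pt "0 0 3 0 0 0 255" --pt "0 0 3 0 0 0 255" --pt "0 0 3 0 0 0 255" --pt "0 0 3 0 0 0 255" --pt "0 0 3 0 0 0 255"

```text
clock: 7.98
position: [560.9, 137.1, 60.4]
ee_rot: [0.065, 0.998, 0.0, 0.0]
contact_force: [0.8, -0.3, -1.1]
gripper_width: 15.2
```

Run:
```python
from h import *
st();plan([560.8,135.9,50.6],172.5)
```

```text
t 7.97 p [560.9 137.1  60.4] yaw 172.55 tilt 0.05 F [ 0.8 -0.3 -1.1] T [ 0.04 -0.01 -0.03] w 15.2 j [ 29.8  27.6 -18.4   0.  -44.  -37.3]
shift [-0.   -0.13  0.98] rot [0.  0.  0.1] rows>= 0.2
```

move_arm --pt "0 -0.1 0.5 0 0 0 255" --pt "0 -0.1 0.9 0 0 0 255" --pt "0 -0.1 1.0 0 0 0 255" --pt "0 -0.1 1.0 0 0 0 255" --pt "0 -0.1 1.0 0 0 0 255"

```text
clock: 8.6
position: [560.5, 136.0, 50.7]
ee_rot: [0.065, 0.998, -0.0, -0.0]
contact_force: [-2.0, -0.3, 5.7]
gripper_width: 15.2
```

move_arm --pt "0 0 0 0 0 0 200" --pt "0 0 0 0 0 0 150" --pt "0 0 0 0 0 0 100" --pt "0 0 0 0 0 0 60" --pt "0 0 0 0 0 0 40" --pt "0 0 -5 0 0 0 40" --pt "0 0 -10 0 0 0 40" --pt "0 0 -10 0 0 0 0" --pt "0 0 -10 0 0 0 0"

```text
clock: 9.72
position: [560.1, 135.9, 149.8]
ee_rot: [0.065, 0.998, 0.0, -0.0]
contact_force: [-0.1, -1.5, -2.0]
gripper_width: 85.4
```

Run:
```python
from h import *
st();plan([513.2,-374.2,150],159.6)
```

```text
t 9.72 p [560.1 135.9 149.8] yaw 172.53 tilt 0.04 F [-0.1 -1.5 -2. ] T [ 0.   -0.02 -0.04] w 85.4 j [ 29.7  21.4 -13.1  -0.  -55.5 -37.2]
shift [-1.990e+00 -5.119e+01 -4.000e-02] rot [ 0.  -0.  12.9] rows>= 8.2
```

move_arm --pt "-2 -51.2 0 0 0 12.9 0" --pt "-2 -51.2 0 0 0 12.9 0" --pt "-2 -51.2 0 0 0 12.9 0" --pt "-2 -51.2 0 0 0 12.9 0" --pt "-2 -51.2 0 0 0 12.9 0" --pt "-2 -51.2 0 0 0 12.9 0" --pt "-2 -51.2 0 0 0 12.9 0" --pt "-2 -51.2 0 0 0 12.9 0" --pt "-2 -51.2 0 0 0 12.9 0" --pt "-2 -51.2 0 0 0 12.9 0" --pt "-2 -51.2 0 0 0 12.9 0" --pt "-2 -51.2 0 0 0 12.9 0" --pt "-2 -51.2 0 0 0 12.9 0"

```text
clock: 11.35
position: [514.5, -373.2, 150.3]
ee_rot: [0.176, 0.984, -0.0, 0.0]
contact_force: [0.5, 0.9, -0.3]
gripper_width: 85.7
```

Run:
```python
from h import *
np.set_printoptions(precision=1,suppress=True)
st();plan([513.2,-374.2,44],159.6)
for n in ("top","scene"):
    im,d=arm.get_image(n); cv2.imwrite(f"pics/{n}4.png",im); np.save(f"{n}4.npy",d); P=cloud(n,d); z=P[...,2]
    off=np.array([-2.8,-.6,0]) if n=="top" else np.array([1.4,.5,0])
    c,sn=np.cos(np.deg2rad(-7.5)),np.sin(np.deg2rad(-7.5)); dx=P[...,0]-off[0]-556.9; dy=P[...,1]-off[1]-106.2
    lx=c*dx+sn*dy; ly=-sn*dx+c*dy-55
    for nm,m in (("grip",(z>75)&(z<95)),("blk",(z>22)&(z<32)&(abs(ly+25)<27))):
        m=m&(abs(lx)<36)&(abs(ly+25)<40)&(d>0); L=np.stack([lx[m],ly[m]],-1).astype(np.float32); print(n,nm,len(L),cv2.minAreaRect(L),np.median(z[m]))
    m=(z>28)&(z<38)&(abs(lx)<36)&(abs(ly-25)<28); L=np.stack([lx[m],ly[m]],-1).astype(np.float32); print(n,"pad",len(L),cv2.minAreaRect(L))
    if n=="top": cv2.imwrite("pics/t4c.png",cv2.resize(im[150:250,220:390],None,fx=4.6,fy=4.6,interpolation=cv2.INTER_CUBIC))
    else: cv2.imwrite("pics/s4c.png",cv2.resize(im[150:270,260:420],None,fx=4.6,fy=4.6,interpolation=cv2.INTER_CUBIC))
```

```text
t 11.35 p [ 514.5 -373.2  150.3] yaw 159.75 tilt 0.02 F [ 0.5  0.9 -0.3] T [0. 0. 0.] w 85.7 j [-21.4  26.7  -4.3  -0.  -59.    1.1]
shift [ 0.1 -0.1 10.6] rot [0.  0.  0.1] rows>= 1.7
top grip 91 ((1.009547233581543, -24.828115463256836), (35.32520294189453, 16.21502113342285), 89.91316986083984) 86.96701334569002
top blk 287 ((0.8896827697753906, -24.765108108520508), (44.20026779174805, 64.15701293945312), 89.8270263671875) 27.51746034637108
top pad 357 ((-2.5059375762939453, 24.553367614746094), (42.846092224121094, 61.908103942871094), 89.79723358154297)
scene grip 108 ((1.8817729949951172, -24.744457244873047), (17.462970733642578, 34.55592346191406), 1.9750221967697144) 86.69953706608976
scene blk 221 ((-0.41680145263671875, -24.875133514404297), (64.70809173583984, 43.7853889465332), 0.1896791011095047) 27.718525319688865
scene pad 358 ((-2.8482418060302734, 24.112255096435547), (42.0828971862793, 63.632755279541016), 89.57366180419922)
```

View pics/t4c.png

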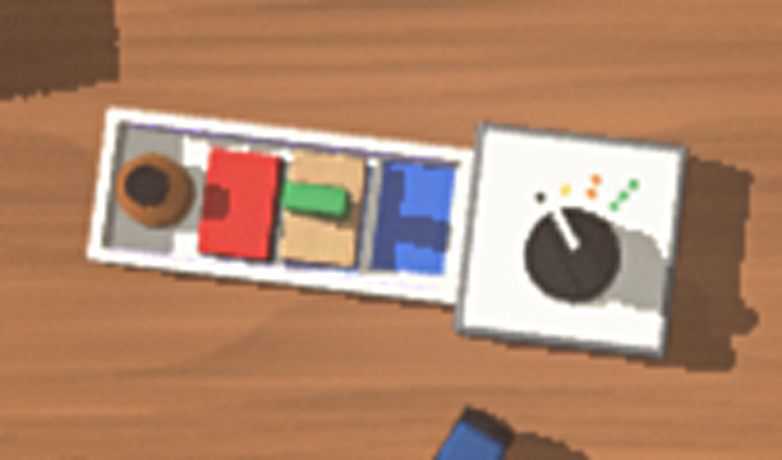

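View pics/s4c.png

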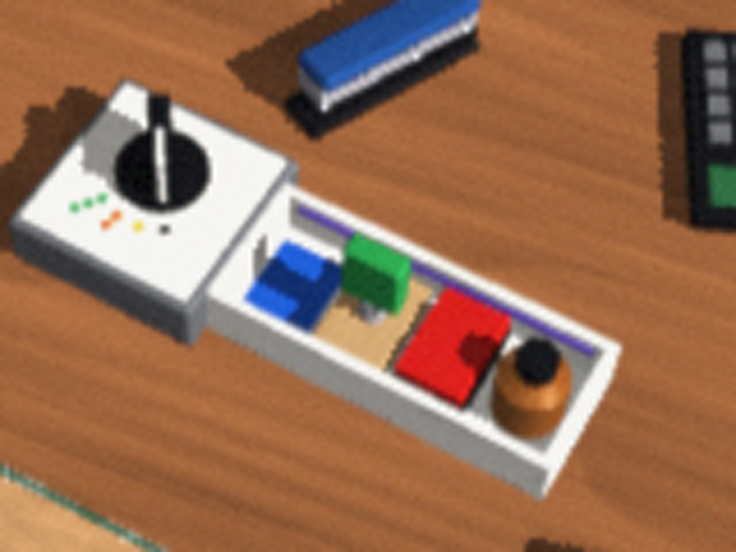

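move_arm --pt "0 -0.05 5 0 0 0 0" --pt "0 -0.05 8 0 0 0 0" --pt "0 -0.05 10.6 0 0 0 0" --pt "0 -0.05 10.6 0 0 0 0" --pt "0 -0.05 10.6 0 0 0 120" --pt "0 -0.05 10.6 0 0 0 160" --pt "0 -0.05 10.6 0 0 0 200" --pt "0 -0.05 10.6 0 0 0 230" --pt "0 -0.05 10.6 0 0 0 255" --pt "0 -0.05 10.6 0 0 0 255" --pt "0 -0.05 10.6 0 0 0 255" --pt "0 -0.05 10.6 0 0 0 255"

```text
clock: 12.95
position: [513.9, -374.8, 44.6]
ee_rot: [0.177, 0.984, -0.0, 0.0]
contact_force: [-2.1, 1.6, 5.3]
gripper_width: 15.4
```

Run:
```python
from h import *
st()
```

```text
t 12.95 p [ 513.9 -374.8   44.6] yaw 159.66 tilt 0.02 F [-2.1  1.6  5.3] T [0.43 0.44 0.02] w 15.4 j [-21.5  33.3 -10.3   0.  -46.4   1.2]
```

move_arm --pt "0 0 -4 0 0 0 255" --pt "0 0 -8 0 0 0 255" --pt "0 0 -11 0 0 0 255" --pt "0 0 -11 0 0 0 255" --pt "0 0 -11 0 0 0 255" --pt "0 0 -11 0 0 0 255"

```text
clock: 13.7
position: [513.0, -374.2, 151.9]
ee_rot: [0.177, 0.984, 0.001, -0.002]
contact_force: [-1.1, -0.3, -1.1]
gripper_width: 15.4
```

Run:
```python
from h import *
st();plan([553.5,86.0,152],172.5)
```

```text
t 13.7 p [ 513.  -374.2  151.9] yaw 159.63 tilt 0.21 F [-1.1 -0.3 -1.1] T [ 0.03 -0.02  0.02] w 15.4 j [-21.6  26.6  -4.1  -0.  -59.4   1.2]
shift [12.22 44.56  0.05] rot [  0.1  -0.2 -12.9] rows>= 7.4
```

move_arm --pt "12.2 44.6 0 0 0 -12.9 255" --pt "12.2 44.6 0 0 0 -12.9 255" --pt "12.2 44.6 0 0 0 -12.9 255" --pt "12.2 44.6 0 0 0 -12.9 255" --pt "12.2 44.6 0 0 0 -12.9 255" --pt "12.2 44.6 0 0 0 -12.9 255" --pt "12.2 44.6 0 0 0 -12.9 255" --pt "12.2 44.6 0 0 0 -12.9 255" --pt "12.2 44.6 0 0 0 -12.9 255" --pt "12.2 44.6 0 0 0 -12.9 255" --pt "12.2 44.6 0 0 0 -12.9 255" --pt "12.2 44.6 0 0 0 -12.9 255" --pt "12.2 44.6 0 0 0 -12.9 255" --pt "12.2 44.6 0 0 0 -12.9 255"

```text
clock: 15.45
position: [554.6, 85.6, 154.1]
ee_rot: [0.065, 0.998, 0.0, 0.0]
contact_force: [0.0, 0.4, -0.1]
gripper_width: 15.6
```

Run:
```python
from h import *
st();plan([553.5,86.0,60],172.5)
```

```text
t 15.45 p [554.6  85.6 154.1] yaw 172.52 tilt 0.01 F [ 0.   0.4 -0.1] T [ 0.    0.   -0.02] w 15.6 j [ 25.3  19.8 -14.9  -0.  -55.3 -32.8]
shift [0.11 0.03 9.41] rot [0. 0. 0.] rows>= 1.5
```

Descend to just above the floor with a look halfway.

move_arm --pt "0.1 0 3 0 0 0 255" --pt "0.1 0 6.2 0 0 0 255" --pt "0.1 0 6.2 0 0 0 255" --pt "0.1 0 6.2 0 0 0 255" --pt "0.1 0 6.2 0 0 0 255" --pt "0.1 0 6.2 0 0 0 255"

```text
clock: 16.2
position: [554.1, 86.2, 93.1]
ee_rot: [0.065, 0.998, 0.0, 0.001]
contact_force: [0.3, 0.1, -1.0]
gripper_width: 15.3
```

Run:
```python
from h import *
st();plan([553.5,86.0,50.6],172.5)
im,d=arm.get_image("scene"); cv2.imwrite("pics/s5c.png",cv2.resize(im[150:270,260:420],None,fx=4.6,fy=4.6,interpolation=cv2.INTER_CUBIC))
P=cloud("scene",d);z=P[...,2]
c,sn=np.cos(np.deg2rad(-7.5)),np.sin(np.deg2rad(-7.5)); dx=P[...,0]-1.4-556.9; dy=P[...,1]-.5-106.2
lx=c*dx+sn*dy; ly=-sn*dx+c*dy-55
zz=arm.read_state()["position"][2]-44.6
m=(abs(z-zz-20)<5)&(abs(lx)<45)&(abs(ly+75)<35); L=np.stack([lx[m],ly[m]],-1).astype(np.float32); print(len(L),cv2.minAreaRect(L))
```

```text
t 16.2 p [554.1  86.2  93.1] yaw 172.55 tilt 0.12 F [ 0.3  0.1 -1. ] T [-0.   -0.04 -0.01] w 15.3 j [ 25.4  23.8 -19.1   0.  -47.  -32.9]
shift [ 0.07 -0.04  4.25] rot [0.1 0.1 0.1] rows>= 0.7
251 ((0.8569679260253906, -69.76390838623047), (56.4327392578125, 66.5849609375), 89.86905670166016)
```

View pics/s5c.png

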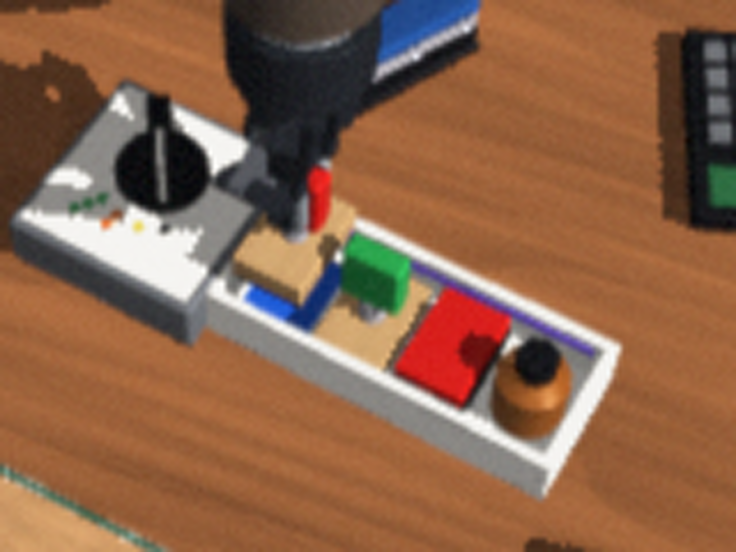

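move_arm --pt "0.05 0 1.5 0 0 0 255" --pt "0.05 0 3 0 0 0 255" --pt "0.05 0 3.3 0 0 0 255" --pt "0.05 0 3.3 0 0 0 255" --pt "0.05 0 3.3 0 0 0 255"

```text
clock: 16.88
position: [553.4, 86.2, 59.3]
ee_rot: [0.065, 0.998, 0.0, 0.0]
contact_force: [0.6, -0.1, -1.4]
gripper_width: 15.2
```

Run:
```python
from h import *
st();plan([553.5,86.0,50.6],172.5)
```

```text
t 16.88 p [553.4  86.2  59.3] yaw 172.56 tilt 0.04 F [ 0.6 -0.1 -1.4] T [0.07 0.01 0.07] w 15.2 j [ 25.4  26.3 -21.    0.  -42.7 -32.9]
shift [-0.01 -0.02  0.87] rot [0.  0.  0.1] rows>= 0.1
```

move_arm --pt "0 0 0.4 0 0 0 255" --pt "0 0 0.8 0 0 0 255" --pt "0 0 0.9 0 0 0 255" --pt "0 0 0.9 0 0 0 255" --pt "0 0 0.9 0 0 0 255"

```text
clock: 17.5
position: [553.1, 86.1, 50.5]
ee_rot: [0.065, 0.998, -0.0, 0.0]
contact_force: [-3.1, 0.4, 5.4]
gripper_width: 15.1
```

move_arm --pt "0 0 0 0 0 0 200" --pt "0 0 0 0 0 0 150" --pt "0 0 0 0 0 0 100" --pt "0 0 0 0 0 0 60" --pt "0 0 0 0 0 0 40" --pt "0 0 -5 0 0 0 40" --pt "0 0 -10 0 0 0 40" --pt "0 0 -10 0 0 0 0" --pt "0 0 -10 0 0 0 0"

```text
clock: 18.62
position: [552.6, 86.0, 149.8]
ee_rot: [0.065, 0.998, 0.0, -0.0]
contact_force: [-0.7, -0.5, -0.6]
gripper_width: 85.2
```

Run:
```python
from h import *
st();
# bar long axis -7.5+34.4=26.9 ; jaw axis 116.9
plan([440,-20,150],116.9)
```

```text
t 18.62 p [552.6  86.  149.8] yaw 172.53 tilt 0.03 F [-0.7 -0.5 -0.6] T [-0.01  0.03  0.  ] w 85.2 j [ 25.4  19.9 -15.5  -0.  -54.6 -32.9]
shift [  9.78 -11.97  -0.02] rot [ 0.  -0.  55.6] rows>= 5.2
```

move_arm --pt "4.1 -24.3 0 0 0 55.6 0" --pt "4.1 -24.3 0 0 0 55.6 0" --pt "4.1 -24.3 0 0 0 55.6 0" --pt "4.1 -24.3 0 0 0 55.6 0" --pt "4.1 -24.3 0 0 0 55.6 0" --pt "4.1 -24.3 0 0 0 55.6 0" --pt "4.1 -24.3 0 0 0 55.6 0" --pt "4.1 -24.3 0 0 0 55.6 0" --pt "4.1 -24.3 0 0 0 55.6 0"

```text
clock: 19.75
position: [481.1, -149.0, 149.9]
ee_rot: [0.522, 0.853, -0.0, -0.0]
contact_force: [0.0, 0.4, 0.0]
gripper_width: 85.4
```

Run:
```python
from h import *
np.set_printoptions(precision=1,suppress=True)
st()
for n in ("top","scene"):
    im,d=arm.get_image(n); cv2.imwrite(f"pics/{n}6.png",im); P=cloud(n,d); z=P[...,2]
    off=np.array([-2.8,-.6,0]) if n=="top" else np.array([1.4,.5,0])
    c,sn=np.cos(np.deg2rad(-7.5)),np.sin(np.deg2rad(-7.5)); dx=P[...,0]-off[0]-556.9; dy=P[...,1]-off[1]-106.2
    lx=c*dx+sn*dy; ly=-sn*dx+c*dy-55
    def rep(nm,m):
        m=m&(d>0); L=np.stack([lx[m],ly[m]],-1).astype(np.float32); print(n,nm,len(L),np.round(np.hstack(cv2.minAreaRect(L)),1) if len(L)>3 else 0,np.median(z[m]))
    for nm,y0 in (("green",-25),("red",-75)):
        rep(nm+" grip",(z>75)&(z<95)&(abs(lx)<36)&(abs(ly-y0)<24)); rep(nm+" blk",(z>22)&(z<32)&(abs(lx)<36)&(abs(ly-y0)<24.5))
    rep("pad",(z>28)&(z<38)&(abs(lx)<36)&(abs(ly-25)<28))
    rep("bottle",(z>60)&(abs(lx)<36)&(abs(ly-75)<28))
    rep("dial",(z>62)&(z<95)&(abs(lx+10)<32)&(abs(ly+170)<32))
    if n=="top": cv2.imwrite("pics/t6c.png",cv2.resize(im[150:250,220:390],None,fx=4.6,fy=4.6,interpolation=cv2.INTER_CUBIC))
    else: cv2.imwrite("pics/s6c.png",cv2.resize(im[150:270,260:420],None,fx=4.6,fy=4.6,interpolation=cv2.INTER_CUBIC))
W=lambda u,v:(556.9+c*u-sn*v,106.2+sn*u+c*v)
print(W(-10,-115)); plan([*W(-10,-115),56],116.9)
```

```text
t 19.75 p [ 481.1 -149.   149.9] yaw 117.06 tilt 0.01 F [0.  0.4 0. ] T [ 0.1  0.  -0. ] w 85.4 j [  1.3  14.8 -23.   -0.  -52.1 -64.2]
top green grip 91 [  1.1 -24.7  16.   35.4   0. ] 87.10120121254386
top green blk 285 [  1.  -24.8  63.8  44.1   0.1] 27.142732903387696
top red grip 73 [  0.3 -75.4  34.9  16.2  89.6] 86.78723756406293
top red blk 173 [  0.6 -75.6  43.5  62.6  89.6] 27.43015094628413
top pad 365 [-2.3 24.6 62.1 42.6  0.1] 33.19467511415621
top bottle 63 [-1.2 73.8 21.5 21.4  5.6] 63.895734253381534
top dial 0 0 nan
scene green grip 111 [  0.9 -24.7  16.4  35.1   0.9] 86.58248190724964
scene green blk 227 [  0.4 -25.1  63.7  44.1   0.3] 27.537151162007945
scene red grip 112 [  0.2 -76.4  37.   17.2  88.5] 86.43931009391741
scene red blk 223 [  0.  -75.8  44.1  63.1  88.4] 27.79682037681266
scene pad 365 [ 0.1 21.1 48.1 69.8 89. ] 33.35414453895396
scene bottle 69 [-0.1 73.4 22.  23.  88. ] 63.316986015362545
scene dial 113 [ -11.1 -170.    51.2   13.3   31.7] 85.92912987986153
(np.float64(531.9750392809559), np.float64(-6.510897135787673))
shift [10.4 11.   9.4] rot [ 0.  -0.   0.1] rows>= 2.9
  return _methods._mean(a, axis=axis, dtype=dtype,
  ret = ret.dtype.type(ret / rcount)
```

View pics/t6c.png

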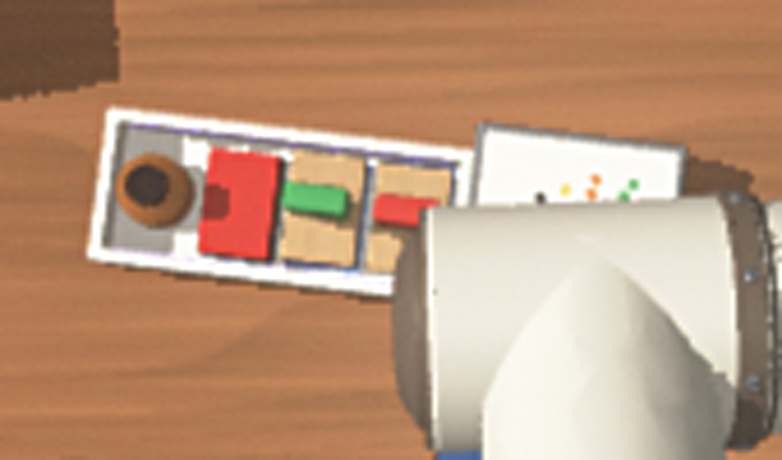

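View pics/s6c.png

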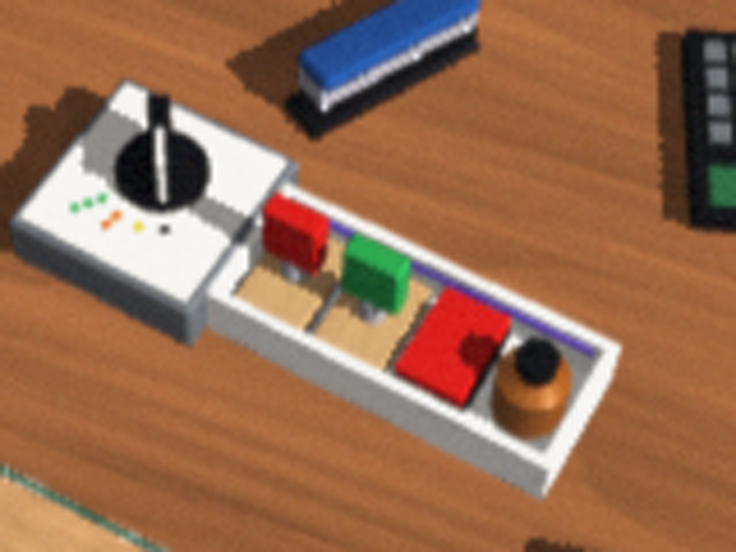

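move_arm --pt "10.4 11.0 0 0 0 0 0" --pt "10.4 11.0 0 0 0 0 0" --pt "10.4 11.0 0 0 0 0 0" --pt "10.4 11.0 0 0 0 0 0" --pt "10.4 11.0 0 0 0 0 0" --pt "10.4 11.0 3 0 0 0 60" --pt "10.4 11.0 3 0 0 0 60" --pt "10.4 11.0 3 0 0 0 60"

```text
clock: 20.85
position: [532.2, -7.8, 120.8]
ee_rot: [0.523, 0.852, 0.0, 0.0]
contact_force: [0.7, -0.4, -0.5]
gripper_width: 65.5
```

Run:
```python
from h import *
st();plan([532,-6.5,56],116.9)
im,d=arm.get_image("scene"); cv2.imwrite("pics/s7c.png",cv2.resize(im[130:250,220:380],None,fx=4.6,fy=4.6,interpolation=cv2.INTER_CUBIC))
```

```text
t 20.85 p [532.2  -7.8 120.8] yaw 116.91 tilt 0.05 F [ 0.7 -0.4 -0.5] T [-0.03 -0.02  0.02] w 65.5 j [ 16.7  19.4 -21.3   0.  -49.3 -79.8]
shift [0.12 0.04 6.48] rot [0. 0. 0.] rows>= 1.0
```

View pics/s7c.png

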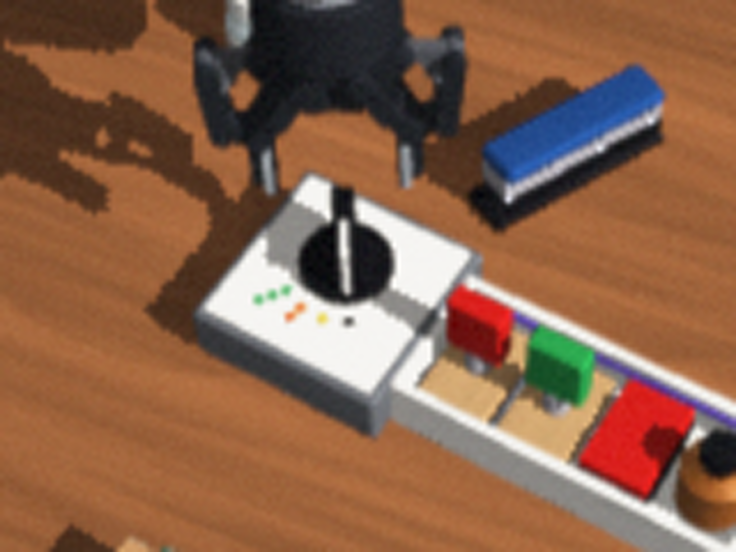

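move_arm --pt "0.1 0 3 0 0 0 60" --pt "0.1 0 5.5 0 0 0 60" --pt "0.1 0 6.5 0 0 0 60" --pt "0.1 0 6.5 0 0 0 100" --pt "0.1 0 6.5 0 0 0 150" --pt "0.1 0 6.5 0 0 0 190" --pt "0.1 0 6.5 0 0 0 220" --pt "0.1 0 6.5 0 0 0 255" --pt "0.1 0 6.5 0 0 0 255" --pt "0.1 0 6.5 0 0 0 255"

```text
clock: 22.15
position: [532.3, -6.5, 56.1]
ee_rot: [0.523, 0.852, 0.0, 0.001]
contact_force: [0.7, -4.6, 6.7]
gripper_width: 12.8
```

Run:
```python
from h import *
st()
```

```text
t 22.15 p [532.3  -6.5  56.1] yaw 116.96 tilt 0.11 F [ 0.7 -4.6  6.7] T [-1.3  -0.21 -0.17] w 12.8 j [ 16.8  24.4 -25.2   0.1 -40.3 -79.9]
```

move_arm --pt "0 0 0 0 0 6 255" --pt "0 0 0 0 0 12 255" --pt "0 0 0 0 0 18 255" --pt "0 0 0 0 0 24 255" --pt "0 0 0 0 0 30 255" --pt "0 0 0 0 0 36 255" --pt "0 0 0 0 0 36 255" --pt "0 0 0 0 0 36 255"

```text
clock: 23.15
position: [532.6, -8.2, 56.1]
ee_rot: [0.76, 0.65, -0.0, 0.002]
contact_force: [3.7, -12.1, 3.7]
gripper_width: 13.1
```

Run:
```python
from h import *
st()
im,d=arm.get_image("scene"); cv2.imwrite("pics/s8c.png",cv2.resize(im[130:250,220:380],None,fx=4.6,fy=4.6,interpolation=cv2.INTER_CUBIC))
```

```text
t 23.15 p [532.6  -8.2  56.1] yaw 81.02 tilt 0.19 F [  3.7 -12.1   3.7] T [-3.59 -0.91  0.08] w 13.1 j [  16.7   24.5  -25.2    0.3  -40.3 -115.9]
```

View pics/s8c.png

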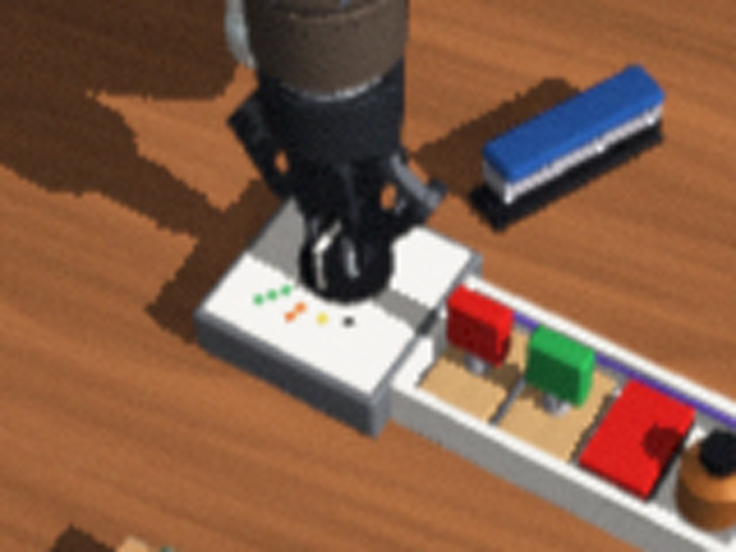

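move_arm --pt "-0.15 0.05 0 0 0 0 255" --pt "-0.15 0.05 0 0 0 6 255" --pt "-0.15 0.05 0 0 0 12 255" --pt "-0.15 0.05 0 0 0 18 255" --pt "-0.15 0.05 0 0 0 24 255" --pt "-0.15 0.05 0 0 0 30 255" --pt "-0.15 0.05 0 0 0 34 255" --pt "-0.15 0.05 0 0 0 34 255" --pt "-0.15 0.05 0 0 0 34 255" --pt "-0.15 0.05 0 0 0 34 255"

```text
clock: 24.45
position: [531.9, -9.9, 56.1]
ee_rot: [0.917, 0.399, -0.001, 0.001]
contact_force: [1.4, -11.9, 6.0]
gripper_width: 13.0
```

Run:
```python
from h import *
st()
for n,sl in (("scene",np.s_[130:250,220:380]),("top",np.s_[150:250,220:390])):
    im,d=arm.get_image(n); cv2.imwrite(f"pics/{n}9.png",im); cv2.imwrite(f"pics/{n}9c.png",cv2.resize(im[sl],None,fx=4.6,fy=4.6,interpolation=cv2.INTER_CUBIC))
    if n=="scene": cv2.imwrite("pics/s9z.png",cv2.resize(im[165:205,270:320],None,fx=14,fy=14,interpolation=cv2.INTER_CUBIC))
```

```text
t 24.45 p [531.9  -9.9  56.1] yaw 47.04 tilt 0.17 F [  1.4 -11.9   6. ] T [-3.45 -0.42  0.2 ] w 13.0 j [  16.5   24.5  -25.2    0.3  -40.4 -149.7]
```

View pics/scene9c.png

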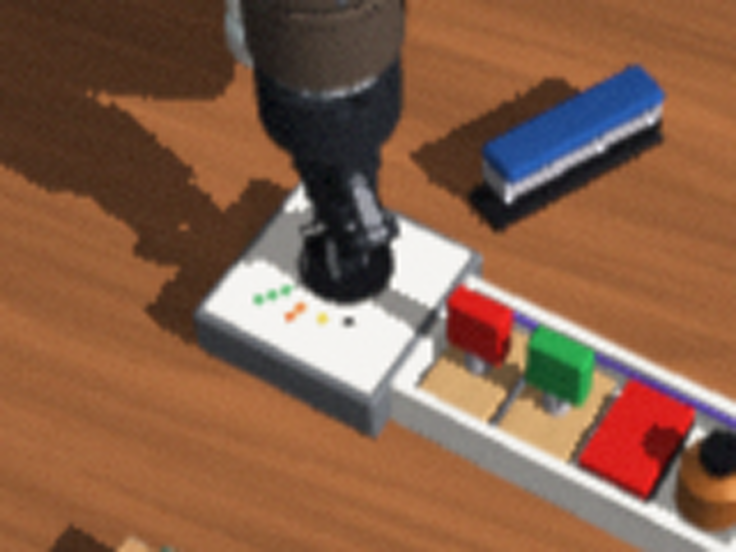

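View pics/s9z.png

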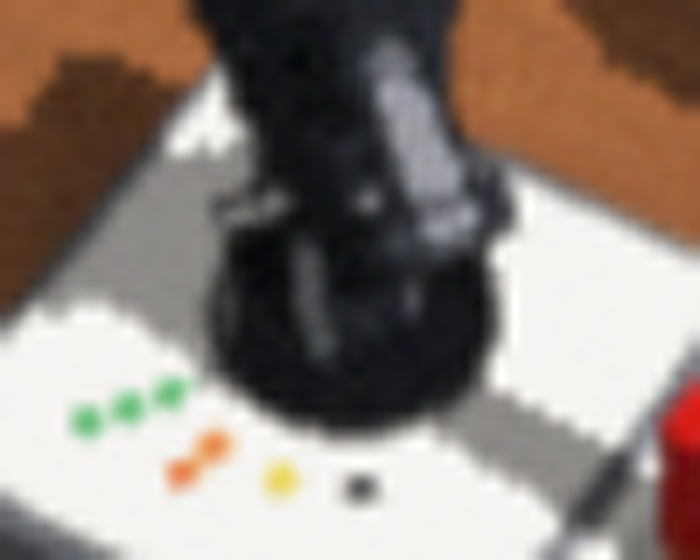

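View pics/top9.png

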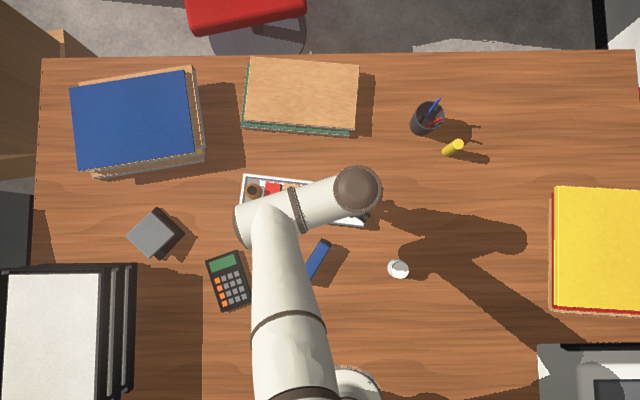

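Run:
```python
from h import *
im=cv2.imread("pics/scene9.png")
off=np.array([1.4,.5,0])
a=cv2.resize(im[155:215,265:325],None,fx=10,fy=10,interpolation=cv2.INTER_CUBIC); b=a.copy()
T=lambda p:tuple(((proj("scene",np.array(p)+off)-[265,155]+.5)*10).astype(int))
cen=np.array([532,-7.5])
for turn,col in ((0,(255,255,255)),(.8,(0,128,255)),(1.2,(0,255,0))):
    for z in (87,51):
        an=np.deg2rad(-7.5)+.6-turn; e=np.array([np.cos(an),np.sin(an)]);n=np.array([-e[1],e[0]])
        pts=[T([*(cen+sx*25*e+sy*7*n),z]) for sx,sy in ((1,1),(1,-1),(-1,-1),(-1,1))]
        cv2.polylines(b,[np.array(pts)],True,col,1); cv2.line(b,T([*cen,z]),T([*(cen+25*e),z]),col,1)
cv2.imwrite("pics/s9o.png",np.vstack([b])); cv2.imwrite("pics/s9p.png",cv2.convertScaleAbs(a,alpha=2.2))
i=cv2.imread("pics/scene6.png")
```

```text
(no output)
```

View pics/s9o.png

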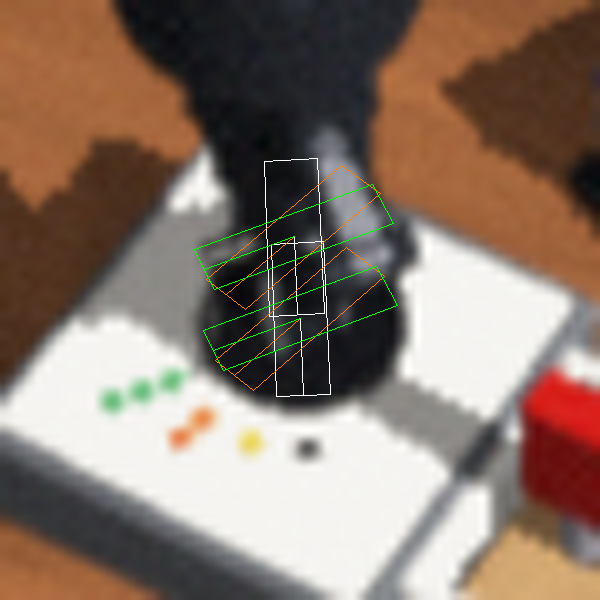

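View pics/s9p.png

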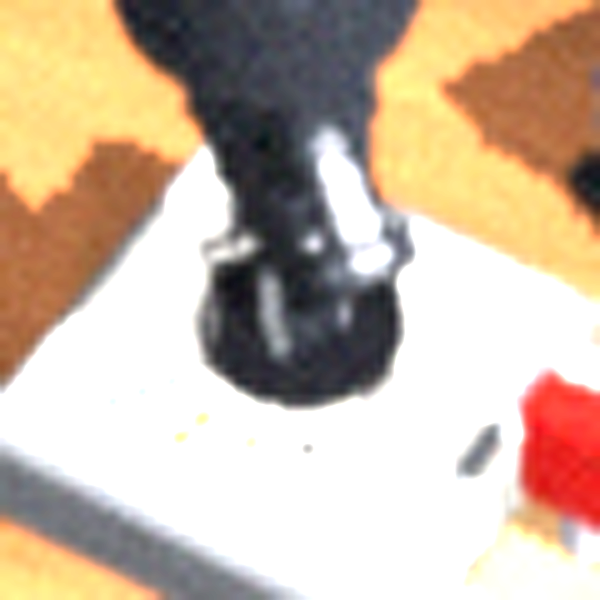

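Run:
```python
from h import *
off=np.array([1.4,.5,0]); out=[]
for f,turns in (("scene6",(0,)),("scene9",(1.2,1.36))):
    im=cv2.imread(f"pics/{f}.png")
    b=cv2.resize(im[165:205,275:315],None,fx=10,fy=10,interpolation=cv2.INTER_CUBIC)
    o=b.copy()
    T=lambda p:tuple(((proj("scene",np.array(p)+off)-[275,165]+.5)*10).astype(int))
    cen=np.array([532,-7.])
    for turn,col in zip(turns,((0,255,0),(0,0,255))):
        an=np.deg2rad(-7.5)+.6-turn; e=np.array([np.cos(an),np.sin(an)]);n=np.array([-e[1],e[0]])
        for z in (87,51):
            pts=[T([*(cen+sx*25*e+sy*7*n),z]) for sx,sy in ((1,1),(1,-1),(-1,-1),(-1,1))]
            cv2.polylines(o,[np.array(pts)],True,col,1)
        cv2.line(o,T([*cen,87]),T([*(cen+25*e),87]),col,1)
    out.append(np.hstack([b,o]))
cv2.imwrite("pics/cmp.png",cv2.resize(np.vstack(out),None,fx=.74,fy=.74))
```

```text
(no output)
```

View pics/cmp.png

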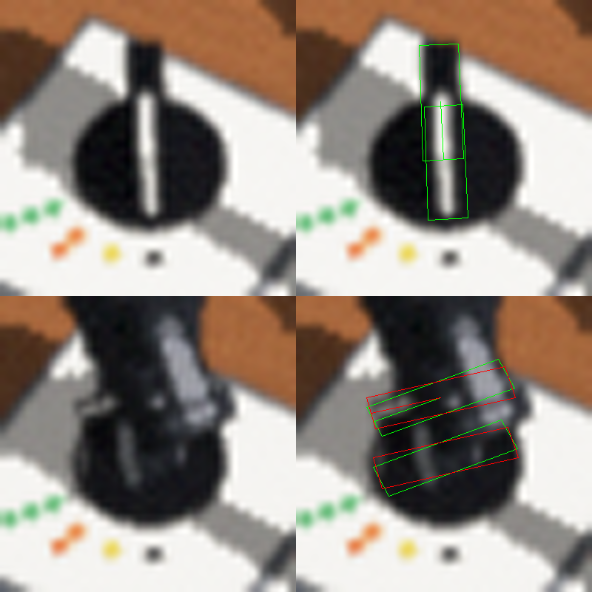

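Run:
```python
from h import *
off=np.array([1.4,.5,0])
for f,rng in (("scene6",np.arange(-.3,.31,.05)),("scene9",np.arange(.8,1.6,.05))):
    g=cv2.cvtColor(cv2.imread(f"pics/{f}.png"),cv2.COLOR_BGR2GRAY).astype(np.float32)
    best=[]
    for t in rng:
      r_=[]
      for cy in (-8.5,-7.5,-6.5):
       for cx in (531,532.5,534):
        an=np.deg2rad(-7.5)+.6-t; e=np.array([np.cos(an),np.sin(an)])
        P=[np.array([*(np.array([cx,cy])+r*e),87])+off for r in np.linspace(15,25,11)]
        Q=[np.array([*(np.array([cx,cy])+25*e),z])+off for z in np.linspace(60,87,9)]
        uv=np.array([proj("scene",p) for p in P],np.float32); uq=np.array([proj("scene",p) for p in Q],np.float32)
        m=lambda u:cv2.remap(g,u[:,0].reshape(1,-1),u[:,1].reshape(1,-1),cv2.INTER_LINEAR).mean()
        r_.append((m(uv),m(uq)))
      r_=np.array(r_); best.append((round(t,2),r_.mean(0).round(0),r_.max(0).round(0)))
    print(f); [print(*b) for b in best]
g=cv2.cvtColor(cv2.imread("pics/scene9.png"),cv2.COLOR_BGR2GRAY); print(g[175:190,283:300])
```

```text
scene6
-0.3 [55. 26.] [98. 40.]
-0.25 [79. 37.] [137.  64.]
-0.2 [112.  61.] [177. 110.]
-0.15 [151. 100.] [202. 169.]
-0.1 [184. 148.] [211. 189.]
-0.05 [202. 175.] [219. 191.]
-0.0 [199. 165.] [224. 190.]
0.05 [171. 129.] [219. 177.]
0.1 [128.  86.] [212. 147.]
0.15 [86. 50.] [159.  98.]
0.2 [55. 28.] [108.  54.]
0.25 [34. 17.] [71. 30.]
0.3 [21. 13.] [44. 16.]Traceback (most recent call last):
  File "<stdin>", line 13, in <module>
  File "h.py", line 12, in proj
    K,T=params(n); c=T[:3,:3]@np.array(p)+T[:3,3]; q=K@c; return q[:2]/q[2]
        ~~~~~~^^^
  File "h.py", line 5, in params
    p=arm.camera_params(n); return np.array(p["mtx"]),np.array(p["world_to_cam"])
ValueError: time passes only in moves, steps and waits
```

```bash
sed -i 's/^def params/import functools\n@functools.lru_cache(None)\ndef params/' h.py
python3 - <<'E'
from h import *
off=np.array([1.4,.5,0])
for f,rng in (("scene9",np.arange(.8,1.6,.05)),):
    g=cv2.cvtColor(cv2.imread(f"pics/{f}.png"),cv2.COLOR_BGR2GRAY).astype(np.float32)
    for t in rng:
      r_=[]
      for cy in (-8.5,-7.5,-6.5):
       for cx in (531,532.5,534):
        an=np.deg2rad(-7.5)+.6-t; e=np.array([np.cos(an),np.sin(an)])
        P=[np.array([*(np.array([cx,cy])+r*e),87])+off for r in np.linspace(15,25,11)]
        Q=[np.array([*(np.array([cx,cy])+25*e),z])+off for z in np.linspace(60,87,9)]
        uv=np.array([proj("scene",p) for p in P],np.float32); uq=np.array([proj("scene",p) for p in Q],np.float32)
        m=lambda u:cv2.remap(g,u[:,0].reshape(1,-1),u[:,1].reshape(1,-1),cv2.INTER_LINEAR).mean()
        r_.append((m(uv),m(uq)))
      r_=np.array(r_); print(round(t,2),r_.mean(0).round(0),r_.max(0).round(0))
g=cv2.cvtColor(cv2.imread("pics/scene9.png"),cv2.COLOR_BGR2GRAY); print(g[175:190,283:300])
E
```

```text
0.8 [15. 22.] [16. 28.]
0.85 [15. 25.] [17. 35.]
0.9 [16. 29.] [20. 43.]
0.95 [20. 35.] [27. 50.]
1.0 [27. 43.] [37. 58.]
1.05 [35. 52.] [49. 67.]
1.1 [46. 60.] [64. 74.]
1.15 [59. 69.] [80. 83.]
1.2 [72. 77.] [94. 93.]
1.25 [84. 85.] [100. 102.]
1.3 [94. 92.] [105. 110.]
1.35 [99. 98.] [108. 116.]
1.4 [ 99. 104.] [110. 121.]
1.45 [ 96. 108.] [107. 125.]
1.5 [ 94. 112.] [103. 128.]
1.55 [ 94. 114.] [100. 130.]
[[230 181 225 166 119  59  23  18  21  24  29  38  39  33  59 138 151]
 [151 140 152 137 123  55  23  19  16  21  24  33  32  26  47 101 155]
 [138 135 136 134 120  55  27  21  19  20  21  30  34  34  43  87 148]
 [140 139 126 117  85  45  61  40  19  17  20  29  45  71  49  58 134]
 [137 130  87  78  89  81 108  66  28  18  19  28  68 107  52  40  83]
 [139 135  94 111 110  85  67  32  14  19  18  22  31  46  36  42  56]
 [137 135 113  68  37  30  20  20  27  23  19  17  17  24  40  54  65]
 [138 138 116  44  20  11  10  23  48  40  16  16  23  28  46  65  60]
 [138 136 111  36  10   9  13  25  68  68  24  20  15  30  33  45  46]
 [138 131  89  39  20  12  10  22  69  69  32  18  16  21  23  30  40]
 [136 126  68  43  21   9  14  21  67  76  33  14  16  21  25  36  59]
 [134 104  61  56  24  20  16  24  69  73  38  29  26  30  34  39  75]
 [135 102  49  52  23  22  16  20  56  77  49  34  38  38  29  35  51]
 [139 109  52  47  20  22  23  18  43  70  59  33  33  38  29  23  28]
 [149 130  54  32  20  18  19  25  28  71  70  35  29  25  25  19  22]]
```

Run:
```python
from h import *
off=np.array([1.4,.5,0])
for uv in ((285.5,180.0),(289,179.1),(296,179)): print(uv,(at_z("scene",uv,87)-off).round(1))
for t in (1.0,1.2,1.3,1.36):
    an=np.deg2rad(-7.5)+.6-t; e=np.array([np.cos(an),np.sin(an)])
    print(t,[proj("scene",np.array([*(np.array([532,-7.5])+r*e),87])+off).round(1) for r in (15,25)])
# nets
print(arm.get_image("scene")[0].shape,[(np.round(x["uv"],1),x["score"]) for x in arm.tip_of("dial_grip","scene")]); st()
```

```text
(285.5, 180.0) [545.9 -24.9  87. ]
(289, 179.1) [539.8 -17.8  87. ]
(296, 179) [532.4  -1.4  87. ]
1.0 [array([289.1, 180.9]), array([285.9, 182.8])]
1.2 [array([288.5, 180.1]), array([284.9, 181.4])]
1.3 [array([288.4, 179.7]), array([284.6, 180.7])]
1.36 [array([288.3, 179.4]), array([284.5, 180.3])]
(400, 640, 3) [(array([292.7, 178.3]), 0.46), (array([375.2, 239.1]), 0.16)]
t 24.65 p [531.9  -9.9  56. ] yaw 47.04 tilt 0.17 F [  0.3 -11.7   6.1] T [-3.46 -0.45  0.17] w 13.2 j [  16.5   24.5  -25.2    0.3  -40.4 -149.7]
```

move_arm --pt "-0.06 0.06 0 0 0 0 255" --pt "-0.12 0.12 0 0 0 0 255" --pt "-0.12 0.12 0 0 0 0 255" --pt "-0.12 0.12 0 0 0 0 255"

```text
clock: 25.15
position: [532.0, -10.1, 56.0]
ee_rot: [0.917, 0.399, 0.0, 0.001]
contact_force: [-1.5, -5.5, 7.1]
gripper_width: 13.4
```

Run:
```python
from h import *
st()
im,d=arm.get_image("scene"); cv2.imwrite("pics/sfin.png",cv2.resize(im[165:205,270:320],None,fx=14,fy=14,interpolation=cv2.INTER_CUBIC)); cv2.imwrite("pics/sfull.png",im)
```

```text
t 25.15 p [532.  -10.1  56. ] yaw 47.02 tilt 0.07 F [-1.5 -5.5  7.1] T [-1.47  0.11  0.16] w 13.4 j [ 1.640e+01  2.440e+01 -2.520e+01  1.000e-01 -4.040e+01 -1.495e+02]
```

View pics/sfull.png

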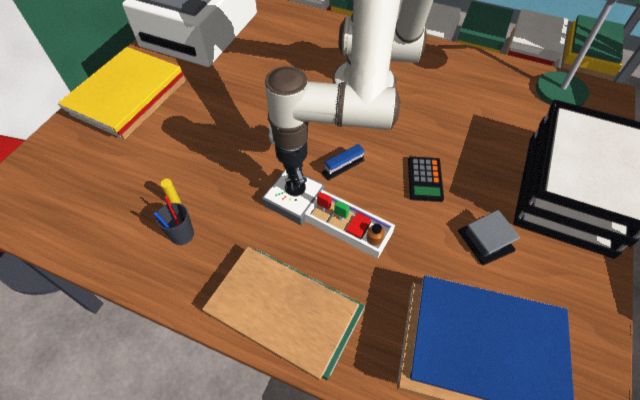

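View pics/sfin.png

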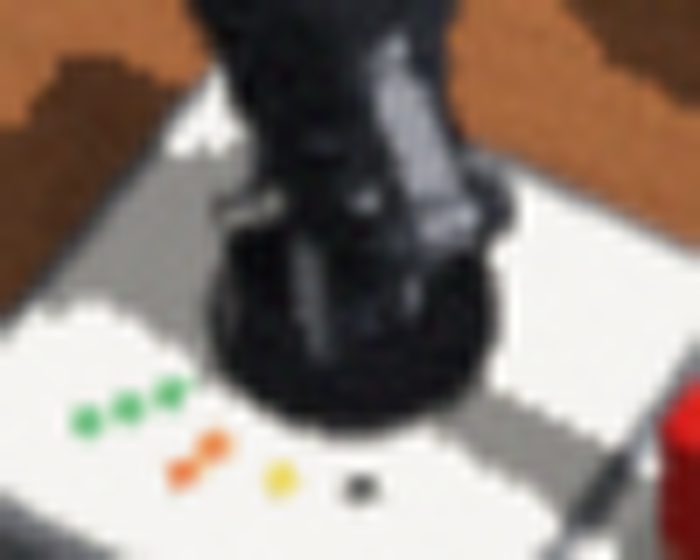

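```bash
python3 -c "
from bench import arm
print(arm.job_done())"
```

```text
the job is handed in; nothing more can be done
None
```

I packed both stamps, turned the dial to the third click, and handed the job in at about 25 s with the fingers still holding it there.

- **Stamps:** The green stamp is in the place next to the ink pad and the red one is in the place next to the control end. Both are upright with their tops about 87 mm above the desk, as expected for standing on the tray floor. They sit within about 1 mm of the place centres. The green is square to within about 1°. For the red, the overhead camera says under 0.5° off square and the scene camera about 1.5°.
- **Dial:** I gripped it at rest and turned it 70° clockwise (1.22 rad; the third position is 1.2). The hand's angle held, and the wrist torque of 0.16 N m matches the spring at the third click.
- **Other things:** The bottle and ink pad still stand in the tray. The other desk things looked undisturbed in the last pictures; I did not measure their positions.

**Disagreements between checks:**
- **Cameras:** They differed by about 4 mm in x, so I corrected each one against the gripper.
- **Dial pointer:** The fingers partly hide the white mark. The picture gave 73–78°, against 70° from the hand. I trusted the hand's angle and the torque, as the hard stop is at 78°.
- **Side force:** The grip was about 3 mm off the dial's axis, which put about 12 N sideways on the wrist. I eased that to about 5 N before handing in.

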